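Tip the finished fittings into the dipping basket and bar it

TASK

Pick the tray up by its arched handle and, holding its open lip close above the wire dipping basket so that the parts do not fall far, tip the four polished fittings off it into the basket without touching the fittings with the gripper. Put the empty tray back down flat on the rubber mat, then push the T-handled carrying bar right through the eyes of both basket lugs, so that its plain end stands well clear of the far lug and the T stays outside the near one. Leave the basket and everything else on the bench standing where it is.

Things in the scene. Friction and masses are not known exactly. Their poses are not given: they have to be found in the camera images.
- mat: black rubber mat fixed to the bench, 220 (x) x 180 (y) x 4 mm, the tray stands on it; origin at the centre of its underside
- tray: open-ended sheet-metal parts tray, 180 (x) x 106 (y) mm, floor 3 mm thick, walls 32 mm high on both long sides and at the rear (+x) end, none at the -x end: that is the lip. A fixed arch over its middle carries a wooden grip (see point tray_bar). Origin at the centre of its underside, z up. 0.42 kg empty, 0.84 kg with the four fittings that lie loose on its floor
- tray_lip (a point): middle of the tray's open lip edge, on the floor's upper face, 90 mm from the tray's centre along its -x. The fittings start to slide towards it when the tray is tipped 15 to 25 degrees lip down; at 45 degrees all slide off
- tray_bar (a point): middle of the tray's wooden grip, 85 mm above the underside: straight, flat-sided, 16 mm thick (along the tray's x), 24 mm high, running along the tray's y, free for 100 mm between the arch straps
- coupling_a: steel hexagonal pipe coupling, 60 mm long, 32 mm across flats, bored through, lying on a flat; origin at the centre of that flat (16 mm below its middle), x along its length; 0.12 kg
- coupling_b: steel hexagonal pipe coupling, 60 mm long, 32 mm across flats, bored through, lying on a flat; origin at the centre of that flat (16 mm below its middle), x along its length; 0.12 kg
- foot_a: steel channel foot, 60 mm long, 36 mm wide, 24 mm high, legs down; origin at the centre of its underside, x along its length; 0.09 kg
- foot_b: steel channel foot, 60 mm long, 36 mm wide, 24 mm high, legs down; origin at the centre of its underside, x along its length; 0.09 kg
- basket: loose stainless wire dipping basket, 194 (x) x 130 (y) mm, 90 mm high to its rim, walls 3 mm, floor 4 mm, 1.2 kg; a flat lug with an eye stands up on the middle of each long side, top 132 mm above the underside. Origin at the centre of the underside, z up
- lug_right (a point): centre of the round 24 mm eye in the lug on the basket's -y side, 112 mm above the underside; the lug is 40 mm wide, 5 mm thick (y from -65 to -70 mm); the eye's axis is the basket's y
- lug_left (a point): centre of the same eye in the lug on the +y side (lug from y = 65 to 70 mm), in line with the other
- bar: loose steel carrying bar lying on the bench: straight round rod 12 mm thick, 220 mm long, with a crossbar 12 mm thick and 70 mm wide welded across one end (a T), 0.15 kg. Origin under the middle of the rod, 6 mm below its axis; x runs along the rod to the plain end, T at x = -110 mm. It can be gripped by the rod 25 to 40 mm from the T without drooping
- bar_tip (a point): centre of the bar's plain end
- bar_tee (a point): centre of the bar's crossbar, on the rod's axis, 220 mm from the plain end
- die_grinder: bystander: air die grinder lying on its side on a flat, black body 165 mm long, 38 mm across, steel collet; leave alone
- wire_brush: bystander: hand brush lying flat, 200 mm long; leave alone
- polish_bar: bystander: brown bar of polishing compound, 150 x 45 x 40 mm; leave alone
- flap_discs: bystander: stack of five flap discs, 115 mm across, 30 mm high; leave alone
- paste_jar: bystander: grey jar with a black cap, 76 mm across, 85 mm high; leave alone
- scuff_pads: bystander: two grey scuff pads lying one on the other, 150 x 100 x 24 mm; leave alone
There are look-alikes about, which are no part of the job. What is shaped like the foot_b but blue or pink is not meant.

How it is judged:
By the outcome, as a careful person would: the job done as asked, in the order asked, and still so for the second after the job is handed in, with the robot touching nothing.
It also fails if it takes over 72 s, if anything falls off the work surface, if the arm or the gripper's body presses on something with over 40 N, if the wrist force passes 120 N, or if a joint passes its speed limit or range.

ROBOT

A 7-joint arm with a two-finger parallel gripper is mounted at the origin on the work surface. World frame = base frame: x ahead of the robot, y to its left, z up, the work surface at z = 0. Lengths are in m, angles in rad, forces in N, time in s.
With the tool pointing down it reaches from about 0.4 to 0.925 m from the base axis. Payload 5.6 kg.
Tool frame: the origin (TCP) lies midway between the tips of the shut fingers; the grasp point (between the pads) lies 19 mm behind it (pinch_z is the distance from the TCP to the grasp point, in m); y points along the fingers, x is the direction in which the jaws open and shut, and the axes are right-handed (so a half turn about y gives the same grasp; the last joint's range is limited). The gripper opens to 85 mm and grips with 20 to 120 N. Pads are 22 mm wide; open, the fingers measure 114 mm over their backs; the gripper's body (76 mm by 85 mm) begins 54 mm behind the grasp point. The pads swing forward as they close: fully open they stand 13 mm farther back than shut.
Start: joints at [1.257, 0.468, -0.012, 1.603, 0.006, 1.071, -0.056], TCP at [0.174, -0.626, 0.199] pointing down, gripper open.
Joint ranges: [-2.53, 2.53], [-0.31, 2.02], [-1.57, 1.55], [0.28, 2.44], [-1.29, 4.43], [0.15, 1.84], [-2.92, 2.92]. Speed limits (rad/s): [2.57, 2.57, 3.14, 3.14, 3.14, 3.14, 3.14].

INTERFACE

Orientations are given as a 3x3 rotation matrix whose columns are the frame's x, y, z axes.
In Python, from cell import * gives the robot as it stands.
- The arm moves only by the shell command python3 -m crank 'ROWS' [FORCE]. ROWS is JSON, a list of rows, each an object with "claw": the gripper command: -1 is shut, 1 is fully open, values between are in proportion; "delta_pos": the shift along the world's x, y, z in mm, a list of three; "twist": the turn about the world's z in degrees. A call has 1 to 12 rows; each row shifts and turns the commanded pose from where the row before left it; what a row does not reach is not made up. A row lasts 1/8 s, in which the tool goes at most 62.5 mm and 10.7 degrees, less where a joint would pass 70% of its speed; a pose out of reach is approached as far as the arm can. A call is refused whole if a number of a shift passes 62.5 or a number of a turn 10.7, either way. A call with a gripper value outside its range is refused whole. The fingers move at their own pace and stop on an object; FORCE is the grip in N (left out, the last holds). Time passes only in rows, so rows that do not move let the fingers close. It gives the time, the measured TCP pose, the force and the opening at its end, in the units of the state.
- read_state(): the state, without advancing time (a new reading comes with each control period).
- camera(name): name is "scene" or "top"; returns the picture (420x560x3 uint8, red, green, blue); there is no depth.
- camera_info(name): a dict with "K" (3x3 intrinsics, pixels), "D" ([k1, k2, p1, p2, k3] as OpenCV has them; the pictures are not rectified), "origin" and "attitude" of the camera in the world. Camera axes: x right, y down, z forward; pixel columns grow to the right and rows downward; lengths in m; the calibration is good to about 2 mm. A picture is of the moment at which its call begins. camera_info takes no time and is no camera call.
- job_done(): hands the job in, once; it reports no verdict.
The state is a dict: "t": time; "joint_pos": joint angles; "dq": joint speeds; "joint_efforts": joint torques, N m; "ee_pos": TCP position; "ee_rot": TCP orientation; "wrist_force": force on the tool from outside, world axes, zero at the start; "torque": the same for the moment, N m; "opening": finger opening in m.
Only numpy, scipy, OpenCV 4.12 (cv2) and the standard library are available. Lean on these libraries where they do the work, as an engineer would, in place of code of your own. Each camera call takes 0.05 s, during which the arm holds its last target. There are 200 camera calls.

## Working session

There is one attempt and no reset: what is moved stays moved. The work goes in short steps, Python scripts to look and compute and a shell command to move; the robot and the scene stay as the last step left them, time stands still between calls to the robot, and variables do not carry over. Pictures are saved under pics/ and viewed, about 8 in all and at most 12, crops included, and the job is handed in when it is done.

```bash
ls; mkdir -p pics; python3 - <<'E'
from cell import *
import cv2,numpy as np
for n in("scene","top"):
    i=camera_info(n);print(n,np.round(i["K"],1).tolist(),i["D"],i["origin"],np.round(i["attitude"],4).tolist())
    im=camera(n);cv2.imwrite(f"pics/{n}0.png",im[...,::-1])
a=[cv2.imread(f"pics/{n}0.png") for n in("scene","top")]
s=read_state();print({k:np.round(v,3).tolist() for k,v in s.items()})
E
python3 -m crank --help | head -40
```

```text
pics
scene [[473.0, 0.0, 278.6], [0.0, 473.0, 209.6], [0.0, 0.0, 1.0]] [-0.15482356  0.          0.          0.          0.        ] [1.03106571 0.44095935 1.07622893] [[-0.6686, 0.6145, -0.4188], [0.7436, 0.5537, -0.3747], [0.0017, -0.5619, -0.8272]]
top [[521.7, 0.0, 280.1], [0.0, 521.7, 211.6], [0.0, 0.0, 1.0]] [-0.13853846  0.          0.          0.          0.        ] [ 0.42594588 -0.03292422  1.33075839] [[-0.0022, -0.9973, 0.073], [-0.9998, 0.0036, 0.0196], [-0.0198, -0.073, -0.9971]]
{'t': 0.1, 'joint_pos': [1.257, 0.468, -0.012, 1.604, 0.006, 1.071, -0.056], 'dq': [0.001, -0.0, 0.001, -0.005, -0.0, -0.0, 0.001], 'joint_efforts': [0.001, -53.352, 0.021, -25.196, 0.011, 0.004, 0.0], 'ee_pos': [0.174, -0.626, 0.198], 'ee_rot': [[0.267, -0.001, 0.964], [-0.964, 0.002, 0.267], [-0.002, -1.0, -0.0]], 'wrist_force': [-0.085, 0.132, -0.07], 'torque': [0.006, -0.023, 0.025], 'opening': 0.085}invalid input: not JSON, or not a number
```

View pics/scene0.png

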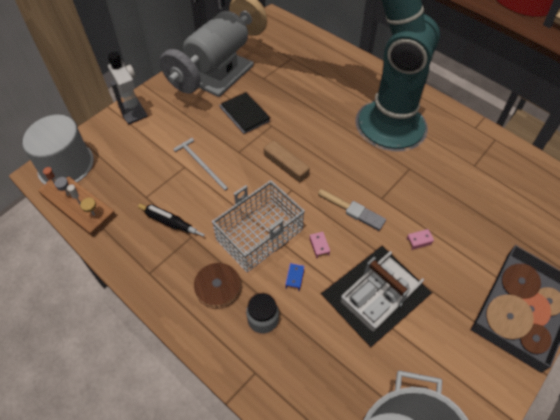

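View pics/top0.png

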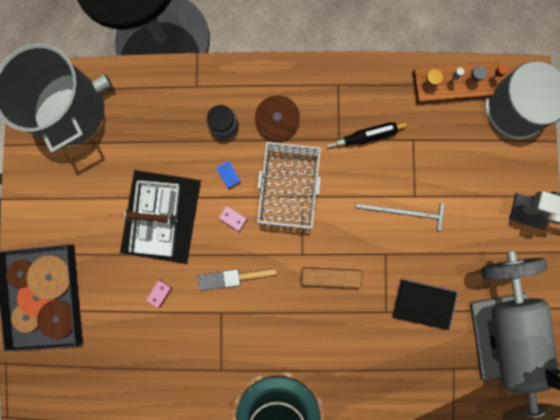

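```bash
cat > h.py <<'E'
from cell import *
import cv2,numpy as np
def ray(n,uv):
    i=camera_info(n);p=cv2.undistortPoints(np.array(uv,float).reshape(-1,1,2),np.array(i["K"]),np.array(i["D"]))[:,0]
    return np.array(i["origin"]),np.c_[p,np.ones(len(p))]@np.array(i["attitude"]).T
def w(n,uv,z):
    o,d=ray(n,uv);return o+d*((z-o[2])/d[:,2])[:,None]
def pix(n,P):
    i=camera_info(n);R=np.array(i["attitude"]).T;t=-R@np.array(i["origin"])
    return cv2.projectPoints(np.array(P,float).reshape(-1,1,3),cv2.Rodrigues(R)[0],t,np.array(i["K"]),np.array(i["D"]))[0][:,0]
def rect(n,mask,z):
    c=max(cv2.findContours(mask.astype(np.uint8),0,2)[0],key=cv2.contourArea)
    P=w(n,c[:,0],z)[:,:2].astype(np.float32)
    return cv2.minAreaRect(P),len(c)
def tri(a,b):
    o1,d1=ray("scene",[a]);o2,d2=ray("top",[b]);A=np.c_[d1[0],-d2[0]];k=np.linalg.lstsq(A,o2-o1,rcond=None)[0]
    p,q=o1+k[0]*d1[0],o2+k[1]*d2[0];return (p+q)/2,np.linalg.norm(p-q)
E
python3 - <<'E'
from h import *
t=cv2.imread("pics/top0.png")
a=cv2.resize(t[165:270,115:205],None,fx=4.2,fy=4.2,interpolation=cv2.INTER_CUBIC)
b=cv2.resize(t[135:240,250:330],None,fx=4.2,fy=4.2,interpolation=cv2.INTER_CUBIC)
cv2.imwrite("pics/crop1.png",np.hstack([a,b]))
h=cv2.cvtColor(t,cv2.COLOR_BGR2HSV)
m=np.zeros(t.shape[:2],bool);m[160:275,110:210]=True
print("mat",rect("top",(h[...,2]<45)&m,.004))
g=(h[...,1]<60)&(h[...,2]>70)
m[:]=0;m[195:235,345:450]=True
print("bar",rect("top",g&m,.006))
ys,xs=np.where(g&m);print(xs.min(),xs.max(),len(xs))
m[:]=0;m[195:240,430:450]=True
# rod only fit
ys,xs=np.where(g&m&(np.arange(560)>430));print("tee px",xs.mean(),ys.mean(),ys.min(),ys.max())
m[:]=0;m[195:230,345:436]=True
ys,xs=np.where(g&m);print(np.polyfit(xs,ys,1),xs.min())
E
```

```text
mat (((0.5117950439453125, 0.30339184403419495), (0.1742069125175476, 0.21437713503837585), 80.97705841064453), 162)
bar (((0.5079697370529175, -0.31290507316589355), (0.22510866820812225, 0.06677829474210739), 89.8287124633789), 65)
356 443 465
tee px 438.86301369863014 216.8082191780822 204 230
[1.33913908e-01 1.57610977e+02] 356
```

View pics/crop1.png

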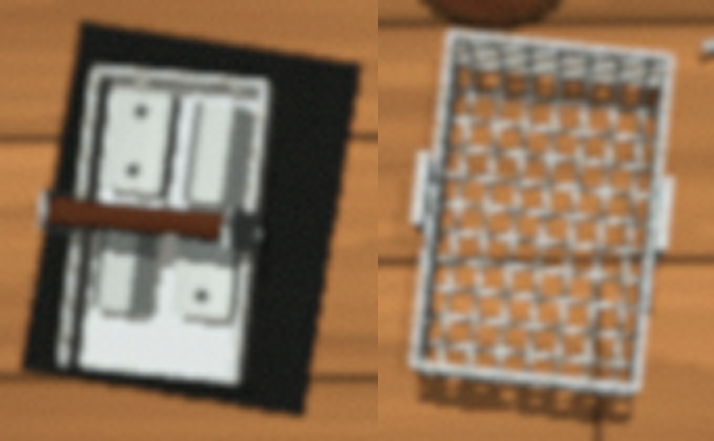

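```bash
python3 - <<'E'
from h import *
B=np.array([(450,32),(672,55),(640,388),(413,368)],float);B=(B-[378,0]+.5)/4.2-.5+[250,135]
T=np.array([(92,65),(268,75),(240,383),(62,365)],float);T=(T+.5)/4.2-.5+[115,165]
H=np.array([(48,210),(222,225)],float);H=(H+.5)/4.2-.5+[115,165]
b=w("top",B,.09)[:,:2];print("basket",b.round(3).tolist(),b.mean(0).round(4))
e=[np.linalg.norm(b[i]-b[i-1]) for i in range(4)];print(np.round(e,3))
x=(b[0]+b[1]-b[2]-b[3]);print("yaw",np.degrees(np.arctan2(x[1],x[0])))
t=np.vstack([w("top",T[:2],.036),w("top",T[2:3],.007),w("top",T[3:],.036)])[:,:2];print("tray",t.round(3).tolist(),t.mean(0).round(4))
print(np.round([np.linalg.norm(t[i]-t[i-1]) for i in range(4)],3))
x=(t[0]+t[1]-t[2]-t[3]);print("yaw",np.degrees(np.arctan2(x[1],x[0])))
h=w("top",H,.1)[:,:2];print("bar",h.round(3).tolist(),h.mean(0).round(4),np.linalg.norm(h[0]-h[1]))
hc=np.r_[h.mean(0),.1]
s=cv2.imread("pics/scene0.png")
t0=cv2.imread("pics/top0.png")
a=cv2.resize(s[235:345,315:435],None,fx=3.3,fy=3.3,interpolation=cv2.INTER_CUBIC)
c=cv2.resize(s[175:285,200:320],None,fx=3.3,fy=3.3,interpolation=cv2.INTER_CUBIC)
yaw=np.radians(-7)
cv2.imwrite("pics/crop2.png",np.hstack([a,c]))
print("scene pix handle",pix("scene",[[*h[0],.1],[*h[1],.1]]))
print("scene pix basket",pix("scene",[[*p,.09] for p in b]).round(1).tolist())
E
```

```text
basket [[0.685, 0.023], [0.671, -0.104], [0.48, -0.084], [0.492, 0.044]] [ 0.5818 -0.0303]
[0.195 0.128 0.192 0.129]
yaw -6.059183807489694
tray [[0.602, 0.357], [0.595, 0.249], [0.411, 0.27], [0.421, 0.373]] [0.5074 0.3123]
[0.182 0.109 0.186 0.103]
yaw -5.744919805951568
bar [[0.51, 0.362], [0.501, 0.26]] [0.5057 0.3114] 0.10233629397480626
scene pix handle [[405.67717357 291.10760628]
 [371.95949481 262.17401337]]
scene pix basket [[244.5, 256.1], [211.7, 222.0], [269.6, 180.9], [304.0, 210.8]]
```

View pics/crop2.png

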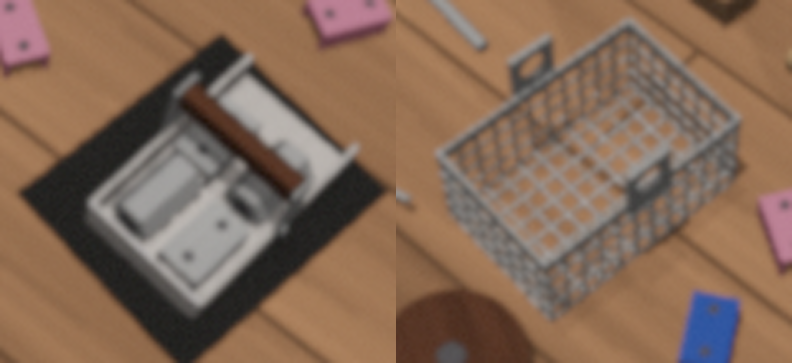

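```bash
python3 -m crank '[{"claw":0.4,"delta_pos":[37.6,42.6,5],"twist":6.85},{"claw":0.4,"delta_pos":[37.6,42.6,5],"twist":6.85},{"claw":0.4,"delta_pos":[37.6,42.6,5],"twist":6.85},{"claw":0.4,"delta_pos":[37.6,42.6,5],"twist":6.85},{"claw":0.4,"delta_pos":[37.6,42.6,5],"twist":6.85},{"claw":0.4,"delta_pos":[37.6,42.6,5],"twist":6.85},{"claw":0.4,"delta_pos":[37.6,42.6,5],"twist":6.85},{"claw":0.4,"delta_pos":[37.6,42.6,5],"twist":6.85},{"claw":0.4,"delta_pos":[37.6,42.6,5],"twist":6.85},{"claw":0.4,"delta_pos":[37.6,42.6,5],"twist":6.85}]' 20
```

```text
t: 1.35
ee_pos: [0.5506, -0.1989, 0.2492]
ee_rot: [[0.995, -0.0, 0.101], [-0.101, -0.0, 0.995], [-0.0, -1.0, -0.0]]
wrist_force: [0.4, 0.3, -0.0]
opening: 0.0597
```

```bash
python3 -m crank '[{"claw":0.2,"delta_pos":[-4.9,56.8,0],"twist":0},{"claw":0.2,"delta_pos":[-4.9,56.8,0],"twist":0},{"claw":0.2,"delta_pos":[-4.9,56.8,0],"twist":0},{"claw":0.2,"delta_pos":[-4.9,56.8,0],"twist":0},{"claw":0.2,"delta_pos":[-4.9,56.8,0],"twist":0},{"claw":0.2,"delta_pos":[-4.9,56.8,0],"twist":0},{"claw":0.2,"delta_pos":[-4.9,56.8,0],"twist":0},{"claw":0.2,"delta_pos":[-4.9,56.8,0],"twist":0},{"claw":0.2,"delta_pos":[-4.9,57,0],"twist":0},{"claw":0.2,"delta_pos":[0,0,-40],"twist":0},{"claw":0.2,"delta_pos":[0,0,0],"twist":0}]' 20; python3 - <<'E'
from h import *
print(np.round(read_state()["ee_rot"],3).tolist())
im=camera("scene")[...,::-1];cv2.imwrite("pics/s2.png",cv2.resize(im[190:350,290:460],None,fx=3.5,fy=3.5,interpolation=2))
im=camera("top")[...,::-1];cv2.imwrite("pics/t2.png",im)
E
```

```text
t: 2.72
ee_pos: [0.5037, 0.3099, 0.2062]
ee_rot: [[0.995, -0.006, 0.103], [-0.103, -0.004, 0.995], [-0.005, -1.0, -0.004]]
wrist_force: [-0.3, 0.1, 0.4]
opening: 0.0515
[[0.995, -0.006, 0.103], [-0.103, -0.004, 0.995], [-0.005, -1.0, -0.004]]
```

```bash
python3 -m crank '[{"claw":0.2,"delta_pos":[2,1,-40],"twist":0},{"claw":0.2,"delta_pos":[0,0,-40],"twist":0},{"claw":0.2,"delta_pos":[0,0,-25],"twist":0},{"claw":0.2,"delta_pos":[0,0,-18],"twist":0},{"claw":-1,"delta_pos":[0,0,0],"twist":0},{"claw":-1,"delta_pos":[0,0,0],"twist":0},{"claw":-1,"delta_pos":[0,0,0],"twist":0},{"claw":-1,"delta_pos":[0,0,0],"twist":0},{"claw":-1,"delta_pos":[0,0,0],"twist":0},{"claw":-1,"delta_pos":[0,0,0],"twist":0}]' 40
```

```text
t: 4.08
ee_pos: [0.5077, 0.3121, 0.0864]
ee_rot: [[0.995, 0.0, 0.104], [-0.104, -0.0, 0.995], [0.0, -1.0, 0.0]]
wrist_force: [-0.4, -1.0, 0.5]
opening: 0.0001
```

```bash
python3 -m crank '[{"claw":-1,"delta_pos":[0,0,5],"twist":0},{"claw":-1,"delta_pos":[0,0,15],"twist":0},{"claw":-1,"delta_pos":[0,0,20],"twist":0},{"claw":-1,"delta_pos":[0,0,20],"twist":0},{"claw":-1,"delta_pos":[0,0,0],"twist":0},{"claw":-1,"delta_pos":[0,0,0],"twist":0}]'; python3 - <<'E'
from h import *
im=camera("scene")[...,::-1];cv2.imwrite("pics/s3.png",cv2.resize(im[190:350,290:460],None,fx=3.5,fy=3.5,interpolation=2))
E
```

```text
t: 4.82
ee_pos: [0.5076, 0.3117, 0.1462]
ee_rot: [[0.995, 0.0, 0.105], [-0.105, -0.0, 0.995], [0.0, -1.0, -0.0]]
wrist_force: [-0.5, -0.1, -0.3]
opening: -0.0003
```

View pics/s3.png

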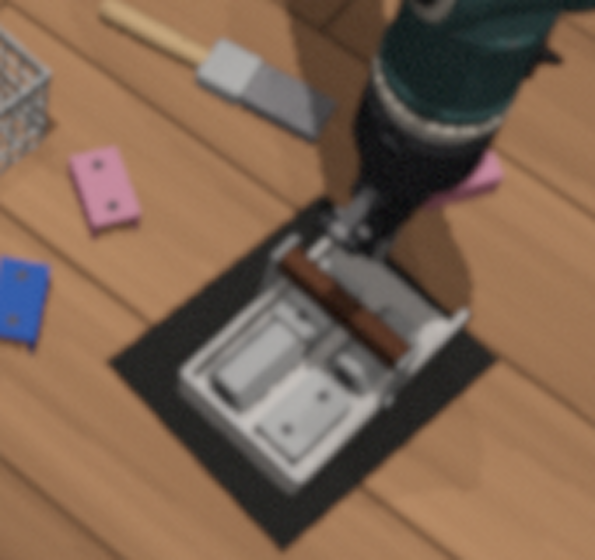

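```bash
python3 - <<'E'
from h import *
P=read_state()["ee_pos"];print(P)
print((pix("scene",[P,[P[0],P[1],P[2]+.05],[.506,.3115,.089]])-[290,190])*3.5)
print((pix("top",[P,[.506,.3115,.1]])))
im=camera("top")[...,::-1];a=cv2.resize(im[165:270,115:205],None,fx=4.2,fy=4.2,interpolation=2)
t2=cv2.imread("pics/t2.png");b=cv2.resize(t2[165:270,115:205],None,fx=4.2,fy=4.2,interpolation=2)
cv2.imwrite("pics/t3.png",np.hstack([a,b]))
E
```

```text
[0.50742593 0.3115841  0.14579638]
[[358.11939911 272.58308954]
 [374.79278031 234.90859528]
 [341.76295667 310.30483588]]
[[141.17844477 214.39862885]
 [146.59249705 216.28410575]]
```

View pics/t3.png

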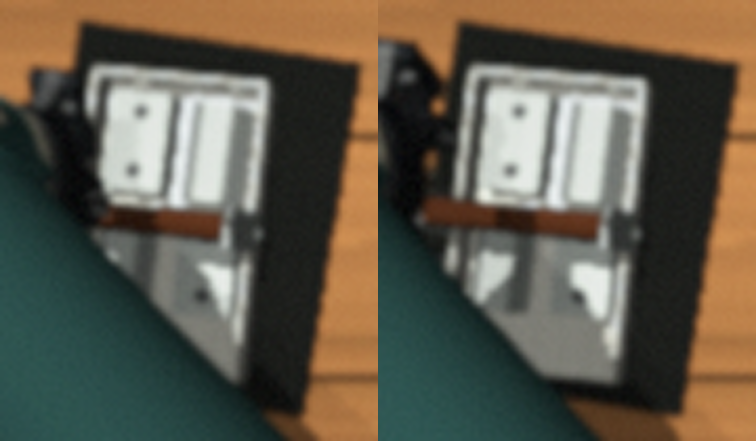

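```bash
python3 -m crank '[{"claw":0.2,"delta_pos":[0,0,0],"twist":0},{"claw":0.2,"delta_pos":[0,0,0],"twist":0},{"claw":0.2,"delta_pos":[0,0,0],"twist":0},{"claw":0.2,"delta_pos":[0,0,-30],"twist":0},{"claw":0.2,"delta_pos":[0,0,-30],"twist":0},{"claw":0.2,"delta_pos":[0,0,-14],"twist":0},{"claw":-1,"delta_pos":[0,0,0],"twist":0},{"claw":-1,"delta_pos":[0,0,0],"twist":0},{"claw":-1,"delta_pos":[0,0,0],"twist":0},{"claw":-1,"delta_pos":[0,0,0],"twist":0}]' 40
```

```text
t: 6.18
ee_pos: [0.5082, 0.3122, 0.073]
ee_rot: [[0.995, 0.001, 0.104], [-0.104, 0.0, 0.995], [0.001, -1.0, 0.001]]
wrist_force: [-0.2, -1.1, 1.0]
opening: 0.0001
```

```bash
python3 - <<'E'
from h import *
P=read_state()["ee_pos"]
im=camera("scene")[...,::-1];cv2.imwrite("pics/s4.png",cv2.resize(im[220:310,340:430],None,fx=6,fy=6,interpolation=2))
print((pix("scene",[P,[P[0],P[1],P[2]+.05]])-[340,220])*6)
E
```

```text
[[276.21323711 374.70633742]
 [301.86790114 317.31888745]]
```

View pics/s4.png

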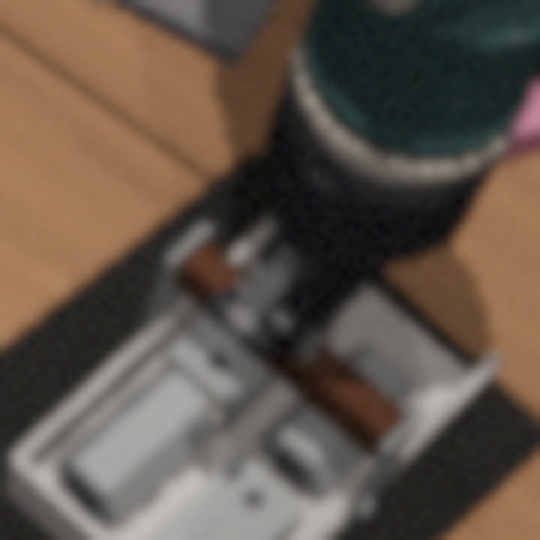

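```bash
python3 -m crank '[{"claw":-1,"delta_pos":[0,0,-6],"twist":0},{"claw":-1,"delta_pos":[0,0,0],"twist":0}]'; python3 -m crank '[{"claw":-1,"delta_pos":[0,0,-6],"twist":0},{"claw":-1,"delta_pos":[0,0,0],"twist":0}]'
```

```text
t: 6.48
ee_pos: [0.5085, 0.3124, 0.069]
ee_rot: [[0.995, 0.002, 0.104], [-0.104, -0.001, 0.995], [0.002, -1.0, -0.0]]
wrist_force: [-4.4, -4.2, 20.1]
opening: 0.0001
t: 6.72
ee_pos: [0.5087, 0.3124, 0.0688]
ee_rot: [[0.995, 0.005, 0.105], [-0.105, -0.003, 0.995], [0.005, -1.0, -0.003]]
wrist_force: [-17.5, -14.3, 61.2]
opening: -0.0001
```

```bash
python3 -m crank '[{"claw":-1,"delta_pos":[0,0,20],"twist":0},{"claw":0.2,"delta_pos":[0,0,10],"twist":0},{"claw":0.2,"delta_pos":[0,0,0],"twist":0},{"claw":0.2,"delta_pos":[0,0,0],"twist":0},{"claw":0.2,"delta_pos":[0,0,0],"twist":0},{"claw":0.2,"delta_pos":[0,0,0],"twist":0}]' 40; python3 - <<'E'
import cell;print([n for n in dir(cell) if n[0]!='_'], getattr(cell,'pinch_z',None))
E
```

```text
t: 7.48
ee_pos: [0.5074, 0.3119, 0.0896]
ee_rot: [[0.995, -0.001, 0.104], [-0.104, -0.0, 0.995], [-0.001, -1.0, -0.001]]
wrist_force: [0.6, 0.2, -0.4]
opening: 0.0509
['MotionError', 'camera', 'camera_info', 'job_done', 'pinch_z', 'read_state'] 0.0187
```

Tips really seem to be about 31 mm above the reported TCP (contact with the handle's top at a reading of 0.069), so I go lower by that.

```bash
python3 -m crank '[{"claw":0.2,"delta_pos":[-1,0,-20],"twist":0},{"claw":0.2,"delta_pos":[0,0,-15],"twist":0},{"claw":0.2,"delta_pos":[0,0,-8],"twist":0},{"claw":-1,"delta_pos":[0,0,0],"twist":0},{"claw":-1,"delta_pos":[0,0,0],"twist":0},{"claw":-1,"delta_pos":[0,0,0],"twist":0},{"claw":-1,"delta_pos":[0,0,0],"twist":0}]' 40
```

```text
t: 8.35
ee_pos: [0.5065, 0.3125, 0.0476]
ee_rot: [[0.995, 0.0, 0.104], [-0.104, 0.001, 0.995], [0.0, -1.0, 0.001]]
wrist_force: [-1.0, 0.3, -0.1]
opening: 0.0148
```

```bash
python3 -m crank '[{"claw":-1,"delta_pos":[0,0,6],"twist":0},{"claw":-1,"delta_pos":[0,0,14],"twist":0},{"claw":-1,"delta_pos":[0,0,22],"twist":0},{"claw":-1,"delta_pos":[0,0,30],"twist":0},{"claw":-1,"delta_pos":[0,0,32],"twist":0},{"claw":-1,"delta_pos":[0,0,26],"twist":0},{"claw":-1,"delta_pos":[0,0,14],"twist":0},{"claw":-1,"delta_pos":[0,0,4],"twist":0},{"claw":-1,"delta_pos":[0,0,0],"twist":0}]' 50
```

```text
t: 9.48
ee_pos: [0.5063, 0.3116, 0.1946]
ee_rot: [[0.995, -0.001, 0.104], [-0.104, -0.001, 0.995], [-0.001, -1.0, -0.001]]
wrist_force: [0.1, -0.1, -8.1]
opening: 0.0148
```

```bash
python3 -m crank '[{"claw":-1,"delta_pos":[3,-10,0],"twist":0},{"claw":-1,"delta_pos":[6,-20,0],"twist":0},{"claw":-1,"delta_pos":[11,-33,0],"twist":0},{"claw":-1,"delta_pos":[13,-40,0],"twist":0},{"claw":-1,"delta_pos":[14,-44,0],"twist":0},{"claw":-1,"delta_pos":[15,-46,0],"twist":0},{"claw":-1,"delta_pos":[14,-44,0],"twist":0},{"claw":-1,"delta_pos":[13,-40,0],"twist":0},{"claw":-1,"delta_pos":[11,-33,0],"twist":0},{"claw":-1,"delta_pos":[8,-24,0],"twist":0},{"claw":-1,"delta_pos":[3,-12,0],"twist":0},{"claw":-1,"delta_pos":[0,0,0],"twist":0}]'; python3 - <<'E'
from h import *
a=camera("scene")[...,::-1];b=camera("top")[...,::-1]
cv2.imwrite("pics/s5.png",np.hstack([cv2.resize(a[120:300,170:350],(396,396),interpolation=2),cv2.resize(b[100:280,190:370],(396,396),interpolation=2)]))
E
```

```text
t: 10.98
ee_pos: [0.6173, -0.0356, 0.1948]
ee_rot: [[0.994, -0.001, 0.107], [-0.107, -0.0, 0.994], [-0.001, -1.0, -0.0]]
wrist_force: [-1.0, 0.6, -7.9]
opening: 0.015
```

View pics/s5.png

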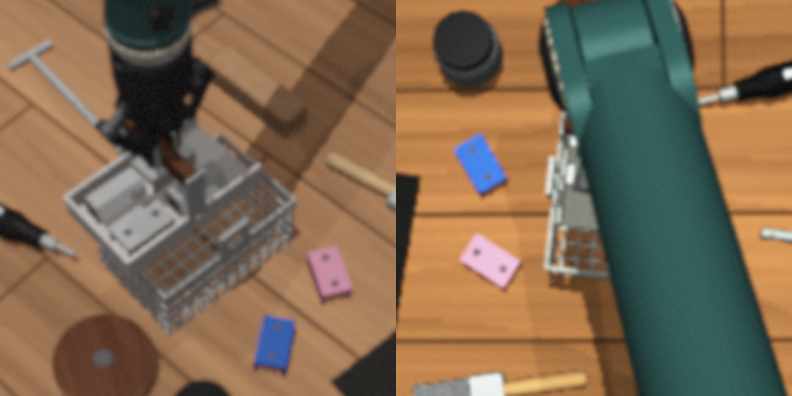

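```bash
python3 - <<'E'
from h import *
c,s=np.cos(np.radians(-6)),np.sin(np.radians(-6));R=np.array([[c,-s],[s,c]])
for z in (.15,):
  P=[np.r_[R@[x,y]+[.6173,-.0355],z+.032] for x,y in((90,53),(90,-53),(-90,53))and((.09,.053),(.09,-.053),(-.09,.053))]
  print(((pix("scene",P)-[170,120])*2.2).round(0).tolist())
P=[np.r_[R@[x,y]+[.582,-.030],.09] for x,y in((.097,.065),(-.097,.065))]
print(((pix("scene",P)-[170,120])*2.2).round(0).tolist())
E
```

```text
[[128.0, 264.0], [65.0, 199.0], [261.0, 166.0]]
[[164.0, 300.0], [295.0, 200.0]]
```

```bash
python3 -m crank '[{"claw":-1,"delta_pos":[2,1,-8],"twist":0},{"claw":-1,"delta_pos":[2,1,-18],"twist":0},{"claw":-1,"delta_pos":[2,0,-18],"twist":0},{"claw":-1,"delta_pos":[0,0,-10],"twist":0},{"claw":-1,"delta_pos":[0,0,-4],"twist":0},{"claw":-1,"delta_pos":[0,0,-3],"twist":0},{"claw":-1,"delta_pos":[0,0,0],"twist":0}]' 20
```

```text
t: 11.95
ee_pos: [0.6239, -0.032, 0.1346]
ee_rot: [[0.995, 0.001, 0.104], [-0.104, -0.0, 0.995], [0.001, -1.0, -0.0]]
wrist_force: [-0.4, 0.5, -7.2]
opening: 0.0147
```

```bash
python3 -m crank '[{"claw":-1,"delta_pos":[-2,-1,-3],"twist":0},{"claw":-1,"delta_pos":[-5,0,-4],"twist":0},{"claw":-1,"delta_pos":[0,0,0],"twist":0}]'; python3 -m crank '[{"claw":-1,"delta_pos":[-3,0,-3],"twist":0},{"claw":-1,"delta_pos":[-4,0.5,-4],"twist":0},{"claw":-1,"delta_pos":[0,0,0],"twist":0}]'
```

```text
t: 12.32
ee_pos: [0.6216, -0.032, 0.132]
ee_rot: [[0.995, 0.012, 0.104], [-0.104, 0.0, 0.995], [0.012, -1.0, 0.001]]
wrist_force: [0.9, 0.2, 6.8]
opening: 0.015
t: 12.7
ee_pos: [0.6169, -0.0314, 0.1281]
ee_rot: [[0.994, 0.018, 0.103], [-0.103, -0.001, 0.995], [0.018, -1.0, 0.001]]
wrist_force: [-2.4, 0.6, 21.4]
opening: 0.0146
```

```bash
python3 -m crank '[{"claw":-0.57,"delta_pos":[0,0,0],"twist":0},{"claw":-0.54,"delta_pos":[0,0,0],"twist":0},{"claw":-0.53,"delta_pos":[0,0,0],"twist":0}]' 30; python3 - <<'E'
from h import *
a=camera("scene")[...,::-1];cv2.imwrite("pics/s6.png",cv2.resize(a[120:300,170:350],(540,540),interpolation=2))
E
```

```text
t: 13.08
ee_pos: [0.608, -0.0314, 0.1201]
ee_rot: [[0.995, -0.003, 0.104], [-0.104, 0.001, 0.995], [-0.003, -1.0, 0.0]]
wrist_force: [-5.2, 2.1, 1.2]
opening: 0.0205
```

View pics/s6.png

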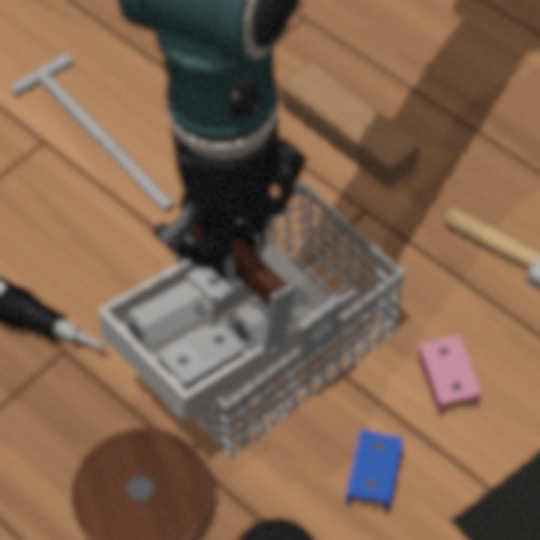

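```bash
python3 -m crank '[{"claw":-0.5,"delta_pos":[-4,0.4,-4],"twist":0},{"claw":-0.47,"delta_pos":[-4,0.4,-4],"twist":0},{"claw":-0.47,"delta_pos":[0,0,0],"twist":0}]'; python3 -m crank '[{"claw":-0.44,"delta_pos":[-3.5,0.3,-5],"twist":0},{"claw":-0.42,"delta_pos":[-3.5,0.4,-5],"twist":0},{"claw":-0.42,"delta_pos":[0,0,0],"twist":0}]'
```

```text
t: 13.5
ee_pos: [0.6003, -0.0315, 0.1114]
ee_rot: [[0.995, -0.003, 0.104], [-0.104, 0.0, 0.995], [-0.003, -1.0, -0.0]]
wrist_force: [-5.0, 1.9, 0.3]
opening: 0.0233
t: 13.88
ee_pos: [0.5934, -0.0311, 0.1013]
ee_rot: [[0.995, -0.002, 0.104], [-0.104, -0.0, 0.995], [-0.002, -1.0, -0.0]]
wrist_force: [-5.4, 1.9, -1.9]
opening: 0.0251
```

```bash
python3 -m crank '[{"claw":-0.4,"delta_pos":[-3,0.3,-5],"twist":0},{"claw":-0.38,"delta_pos":[-3,0.3,-6],"twist":0},{"claw":-0.37,"delta_pos":[0,0,0],"twist":0},{"claw":-0.37,"delta_pos":[0,0,0],"twist":0},{"claw":-0.37,"delta_pos":[0,0,0],"twist":0}]';  python3 - <<'E'
from h import *
a=camera("scene")[...,::-1];cv2.imwrite("pics/s7.png",cv2.resize(a[120:300,170:350],(540,540),interpolation=2))
E
```

```text
t: 14.5
ee_pos: [0.5872, -0.0309, 0.0905]
ee_rot: [[0.995, -0.003, 0.105], [-0.105, -0.001, 0.995], [-0.003, -1.0, -0.001]]
wrist_force: [-6.4, 1.0, -0.9]
opening: 0.0271
```

View pics/s7.png

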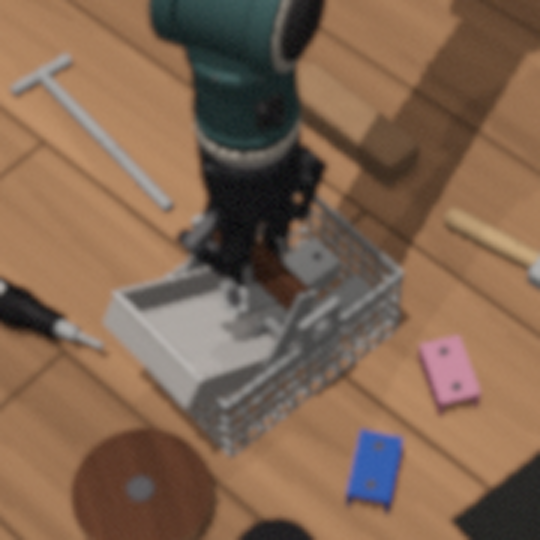

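```bash
python3 -m crank '[{"claw":-0.37,"delta_pos":[5,-0.5,3.5],"twist":0},{"claw":-0.37,"delta_pos":[8,-0.8,5.5],"twist":0},{"claw":-0.37,"delta_pos":[8,-0.8,5.5],"twist":0},{"claw":-0.37,"delta_pos":[8,-0.8,5.5],"twist":0},{"claw":-0.37,"delta_pos":[8,-0.8,5.5],"twist":0},{"claw":-0.37,"delta_pos":[5,-0.5,3.5],"twist":0},{"claw":-0.37,"delta_pos":[0,0,0],"twist":0}]'
```

```text
t: 15.42
ee_pos: [0.6307, -0.0351, 0.121]
ee_rot: [[0.994, 0.0, 0.105], [-0.105, -0.001, 0.994], [0.0, -1.0, -0.001]]
wrist_force: [-7.4, 0.7, 4.1]
opening: 0.0268
```

```bash
python3 -m crank '[{"claw":-0.34,"delta_pos":[-5,0.5,-4],"twist":0},{"claw":-0.34,"delta_pos":[-5,0.5,-4],"twist":0},{"claw":-0.34,"delta_pos":[-5,0.5,-4],"twist":0},{"claw":-0.34,"delta_pos":[4,0,0],"twist":0},{"claw":-0.34,"delta_pos":[-4,0,0],"twist":0},{"claw":-0.34,"delta_pos":[0,0,0],"twist":0},{"claw":-0.34,"delta_pos":[0,0,0],"twist":0}]'
```

```text
t: 16.3
ee_pos: [0.6159, -0.0334, 0.1082]
ee_rot: [[0.995, 0.0, 0.105], [-0.105, -0.0, 0.995], [0.0, -1.0, -0.0]]
wrist_force: [-2.2, 0.3, -0.7]
opening: 0.0281
```

```bash
python3 -m crank '[{"claw":-0.36,"delta_pos":[8,-0.8,5],"twist":0},{"claw":-0.4,"delta_pos":[5,-0.5,6],"twist":0},{"claw":-0.5,"delta_pos":[2,0,6],"twist":0},{"claw":-1,"delta_pos":[0,0,6],"twist":0},{"claw":-1,"delta_pos":[0,0,5],"twist":0},{"claw":-1,"delta_pos":[0,0,5],"twist":0},{"claw":-1,"delta_pos":[0,0,10],"twist":0},{"claw":-1,"delta_pos":[0,0,15],"twist":0},{"claw":-1,"delta_pos":[0,0,15],"twist":0},{"claw":-1,"delta_pos":[0,0,0],"twist":0},{"claw":-1,"delta_pos":[0,0,0],"twist":0}]' 40; python3 - <<'E'
from h import *
a=camera("scene")[...,::-1];cv2.imwrite("pics/s8.png",cv2.resize(a[120:300,170:350],(540,540),interpolation=2))
E
```

```text
t: 17.68
ee_pos: [0.6304, -0.0344, 0.1812]
ee_rot: [[0.995, -0.0, 0.104], [-0.104, -0.0, 0.995], [-0.0, -1.0, -0.0]]
wrist_force: [0.2, -0.4, -4.4]
opening: 0.0153
```

```bash
python3 -m crank '[{"claw":-1,"delta_pos":[0,0,15],"twist":0},{"claw":-1,"delta_pos":[0,0,25],"twist":0},{"claw":-1,"delta_pos":[-6,20,0],"twist":0},{"claw":-1,"delta_pos":[-15,40,0],"twist":0},{"claw":-1,"delta_pos":[-18,50,0],"twist":0},{"claw":-1,"delta_pos":[-18,50,0],"twist":0},{"claw":-1,"delta_pos":[-18,50,0],"twist":0},{"claw":-1,"delta_pos":[-18,50,0],"twist":0},{"claw":-1,"delta_pos":[-16,44,0],"twist":0},{"claw":-1,"delta_pos":[-10,27,-20],"twist":0},{"claw":-1,"delta_pos":[-4,15,-30],"twist":0},{"claw":-1,"delta_pos":[0,0,-30],"twist":0}]'; python3 -m crank '[{"claw":-1,"delta_pos":[0,0,-35],"twist":0},{"claw":-1,"delta_pos":[0,0,-35],"twist":0},{"claw":-1,"delta_pos":[0,0,-12],"twist":0},{"claw":-1,"delta_pos":[0,0,-3],"twist":0},{"claw":-1,"delta_pos":[0,0,0],"twist":0}]'
```

```text
t: 19.23
ee_pos: [0.5052, 0.3148, 0.1404]
ee_rot: [[0.995, -0.001, 0.1], [-0.1, 0.001, 0.995], [-0.001, -1.0, 0.001]]
wrist_force: [0.4, -0.5, -3.9]
opening: 0.0158
t: 19.85
ee_pos: [0.5082, 0.3125, 0.0574]
ee_rot: [[0.995, 0.001, 0.104], [-0.104, 0.001, 0.995], [0.001, -1.0, 0.001]]
wrist_force: [-1.2, -0.7, -4.7]
opening: 0.0151
```

```bash
python3 -m crank '[{"claw":-1,"delta_pos":[0,0,-4],"twist":0},{"claw":-1,"delta_pos":[0,0,0],"twist":0}]';python3 -m crank '[{"claw":-1,"delta_pos":[0,0,-3],"twist":0},{"claw":-1,"delta_pos":[0,0,0],"twist":0}]'; python3 -m crank '[{"claw":-1,"delta_pos":[0,0,-2],"twist":0},{"claw":-1,"delta_pos":[0,0,0],"twist":0}]'
```

```text
t: 20.1
ee_pos: [0.508, 0.3116, 0.0527]
ee_rot: [[0.995, 0.001, 0.105], [-0.105, 0.0, 0.995], [0.001, -1.0, 0.0]]
wrist_force: [0.2, -0.2, -4.8]
opening: 0.015
t: 20.35
ee_pos: [0.5076, 0.3115, 0.0491]
ee_rot: [[0.995, -0.0, 0.104], [-0.104, -0.0, 0.995], [-0.0, -1.0, -0.0]]
wrist_force: [-0.2, -0.2, -4.3]
opening: 0.0148
t: 20.6
ee_pos: [0.5083, 0.3118, 0.0476]
ee_rot: [[0.995, 0.001, 0.105], [-0.105, 0.0, 0.995], [0.001, -1.0, 0.0]]
wrist_force: [1.8, -1.2, -0.9]
opening: 0.015
```

```bash
python3 -m crank '[{"claw":-1,"delta_pos":[0,0,-1],"twist":0},{"claw":0.2,"delta_pos":[0,0,0],"twist":0},{"claw":0.2,"delta_pos":[0,0,0],"twist":0},{"claw":0.2,"delta_pos":[0,0,0],"twist":0},{"claw":0.2,"delta_pos":[0,0,10],"twist":0},{"claw":0.2,"delta_pos":[0,0,30],"twist":0},{"claw":0.2,"delta_pos":[0,0,50],"twist":0},{"claw":0.2,"delta_pos":[0,0,50],"twist":0},{"claw":0.2,"delta_pos":[0,0,10],"twist":0}]'; python3 - <<'E'
from h import *
t=camera("top")[...,::-1];cv2.imwrite("pics/t4.png",t);s=camera("scene")[...,::-1];cv2.imwrite("pics/s9.png",s)
h=cv2.cvtColor(t,cv2.COLOR_BGR2HSV);g=((h[...,1]<75)&(h[...,2]>60)).astype(np.uint8)
g[:195]=0;g[240:]=0;g[:,:340]=0;g[:,455:]=0
n,l,st,c=cv2.connectedComponentsWithStats(g);k=1+st[1:,4].argmax();print(st[k])
ys,xs=np.where(l==k);P=w("top",np.c_[xs,ys],.006)[:,:2]
rod=P[(P[:,1]>P[:,1].min()+.03)];vx,vy,x0,y0=cv2.fitLine(rod.astype(np.float32),2,0,.01,.01)[:,0]
if vy<0:vx,vy=-vx,-vy
d=np.array([vx,vy]);s_=(P-[x0,y0])@d
print("dir",d,"yaw",np.degrees(np.arctan2(vy,vx)),"tip",[x0,y0]+d*s_.max(),"tee outer",[x0,y0]+d*s_.min(),s_.max()-s_.min())
tee=P[s_<s_.min()+.012];q=(tee-[x0,y0])@np.array([-vy,vx]);print("tee lateral",q.min(),q.max())
E
```

```text
t: 21.72
ee_pos: [0.5093, 0.3133, 0.2009]
ee_rot: [[0.995, 0.006, 0.104], [-0.104, 0.004, 0.995], [0.006, -1.0, 0.004]]
wrist_force: [-0.2, -0.4, -0.1]
opening: 0.0514
[356 203  88  28 503]
dir [0.13647269 0.99064386] yaw 82.15621 tip [ 0.53856502 -0.20009893] tee outer [ 0.50777789 -0.42358016] 0.2255919045232651
tee lateral -0.03541548000458775 0.0348962235599218
```

```bash
python3 - <<'E'
from h import *
s=cv2.imread("pics/s9.png");t=cv2.imread("pics/t4.png")
a=cv2.resize(s[175:280,202:312],None,fx=4.4,fy=4.4,interpolation=2);b=cv2.resize(t[135:240,255:325],None,fx=4.4,fy=4.4,interpolation=2)
cv2.imwrite("pics/c9.png",np.hstack([a,b]));print(a.shape,b.shape)
E
```

```text
(462, 484, 3) (462, 308, 3)
```

View pics/c9.png

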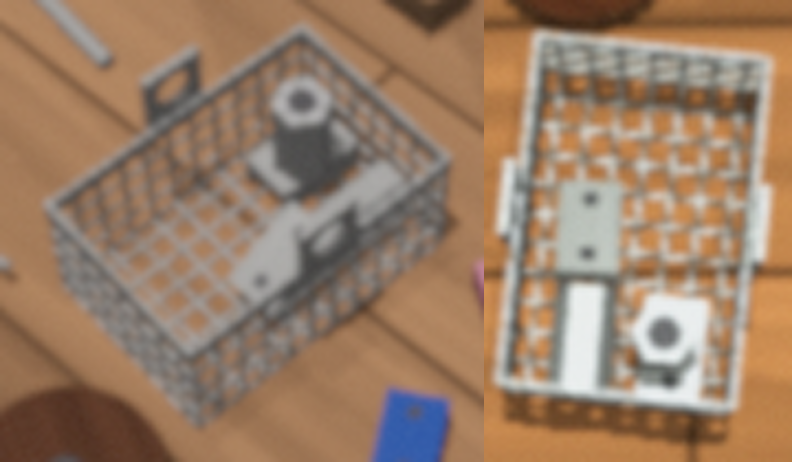

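```bash
python3 - <<'E'
from h import *
f=lambda p,o:(np.array(p,float)+.5)/4.4-.5+o
B=f([(53,35),(288,60),(251,408),(16,385)],[255,135]);b=w("top",B,.09)[:,:2]
c=b.mean(0);x=b[0]+b[1]-b[2]-b[3];y=b[0]-b[1]+b[3]-b[2];print("basket",c,np.degrees(np.arctan2(x[1],x[0])),np.degrees(np.arctan2(y[1],y[0]))-90)
L=w("top",f([(27,197),(277,222)],[255,135]),.132);print("lugs top",L,"mid",L.mean(0),"yaw",np.degrees(np.arctan2(*(L[0]-L[1])[[1,0]]))-90)
E_=w("scene",f([(330,243),(173,90)],[202,175]),.112);print("eyes scene L,R",E_,E_.mean(0),np.degrees(np.arctan2(*(E_[0]-E_[1])[[1,0]]))-90, np.linalg.norm(E_[0]-E_[1]))
E
```

```text
basket [ 0.58114194 -0.03045223] -6.2215569731088705 -6.1308602327581525
lugs top [[ 0.58878415  0.0352682   0.132     ]
 [ 0.57493601 -0.09620561  0.132     ]] mid [ 0.58186008 -0.0304687   0.132     ] yaw -6.012797122590058
eyes scene L,R [[ 0.58976399  0.03993631  0.112     ]
 [ 0.57361208 -0.09581033  0.112     ]] [ 0.58168803 -0.02793701  0.112     ] -6.785476887357262 0.13670417956711148
```

```bash
python3 -m crank '[{"claw":-0.4,"delta_pos":[0,-30,0],"twist":-0.9},{"claw":-0.4,"delta_pos":[0,-61,0],"twist":-0.95},{"claw":-0.4,"delta_pos":[0,-62,0],"twist":0},{"claw":-0.4,"delta_pos":[0,-62,0],"twist":0},{"claw":-0.4,"delta_pos":[0,-62,0],"twist":0},{"claw":-0.4,"delta_pos":[0,-62,0],"twist":0},{"claw":-0.4,"delta_pos":[0,-62,0],"twist":0},{"claw":-0.4,"delta_pos":[1,-62,0],"twist":0},{"claw":-0.4,"delta_pos":[1,-62,0],"twist":0},{"claw":-0.4,"delta_pos":[1,-62,0],"twist":0},{"claw":-0.4,"delta_pos":[0,-61,0],"twist":0},{"claw":-0.4,"delta_pos":[0,-54,0],"twist":0}]' 40; python3 -m crank '[{"claw":-0.4,"delta_pos":[0,0,-50],"twist":0},{"claw":-0.4,"delta_pos":[0,0,-60],"twist":0},{"claw":-0.4,"delta_pos":[0,0,-50],"twist":0},{"claw":-0.4,"delta_pos":[0,0,0],"twist":0}]'
```

```text
t: 23.32
ee_pos: [0.5092, -0.3924, 0.1941]
ee_rot: [[0.991, -0.003, 0.137], [-0.137, 0.002, 0.991], [-0.003, -1.0, 0.001]]
wrist_force: [0.3, -1.5, -0.3]
opening: 0.0256
t: 23.82
ee_pos: [0.5065, -0.3875, 0.0305]
ee_rot: [[0.991, -0.01, 0.136], [-0.136, 0.007, 0.991], [-0.01, -1.0, 0.006]]
wrist_force: [0.5, -0.7, 0.3]
opening: 0.0256
```

```bash
python3 -m crank '[{"claw":-0.4,"delta_pos":[0,0,-30],"twist":0},{"claw":-0.4,"delta_pos":[0,0,0],"twist":0},{"claw":-0.4,"delta_pos":[0,0,0],"twist":0}]'
```

```text
t: 24.2
ee_pos: [0.5118, -0.3909, 0.0083]
ee_rot: [[0.991, 0.002, 0.136], [-0.136, -0.001, 0.991], [0.002, -1.0, -0.001]]
wrist_force: [0.4, 0.4, 1.0]
opening: 0.0259
```

```bash
python3 -m crank '[{"claw":-0.4,"delta_pos":[1,2,-20],"twist":0},{"claw":-0.4,"delta_pos":[0,0,-11],"twist":0},{"claw":-0.4,"delta_pos":[0,0,0],"twist":0}]'; python3 -m crank '[{"claw":-0.4,"delta_pos":[0,0,-3],"twist":0},{"claw":-0.4,"delta_pos":[0,0,0],"twist":0}]';python3 -m crank '[{"claw":-0.4,"delta_pos":[0,0,-3],"twist":0},{"claw":-0.4,"delta_pos":[0,0,0],"twist":0}]'
```

```text
t: 24.58
ee_pos: [0.5107, -0.3876, -0.0262]
ee_rot: [[0.991, -0.002, 0.136], [-0.136, 0.002, 0.991], [-0.002, -1.0, 0.001]]
wrist_force: [-1.1, -0.9, -0.6]
opening: 0.0256
t: 24.82
ee_pos: [0.5118, -0.3884, -0.0277]
ee_rot: [[0.991, 0.0, 0.136], [-0.136, -0.0, 0.991], [0.0, -1.0, -0.0]]
wrist_force: [0.4, 0.2, 0.2]
opening: 0.0254
t: 25.08
ee_pos: [0.5116, -0.3883, -0.0308]
ee_rot: [[0.991, -0.0, 0.136], [-0.136, 0.0, 0.991], [-0.0, -1.0, 0.0]]
wrist_force: [0.2, -0.5, -0.2]
opening: 0.0257
```

```bash
python3 -m crank '[{"claw":-1,"delta_pos":[0,0,0],"twist":0},{"claw":-1,"delta_pos":[0,0,0],"twist":0},{"claw":-1,"delta_pos":[0,0,0],"twist":0}]' 80
```

```text
t: 25.45
ee_pos: [0.5119, -0.3884, -0.0304]
ee_rot: [[0.991, 0.0, 0.136], [-0.136, -0.0, 0.991], [0.0, -1.0, -0.0]]
wrist_force: [-0.9, 0.6, 3.2]
opening: 0.0087
```

```bash
python3 -m crank '[{"claw":-0.4,"delta_pos":[0,0,0],"twist":0},{"claw":-0.4,"delta_pos":[0,0,0],"twist":0},{"claw":-0.4,"delta_pos":[0,0,-4],"twist":0},{"claw":-0.4,"delta_pos":[0,0,0],"twist":0}]' 40;  python3 -m crank '[{"claw":-0.5,"delta_pos":[0,0,-3],"twist":0},{"claw":-0.5,"delta_pos":[0,0,0],"twist":0}]' 
```

```text
t: 25.95
ee_pos: [0.5121, -0.3886, -0.0321]
ee_rot: [[0.991, -0.0, 0.136], [-0.136, -0.001, 0.991], [-0.0, -1.0, -0.001]]
wrist_force: [-5.7, 3.1, 19.3]
opening: 0.0255
t: 26.2
ee_pos: [0.514, -0.3893, -0.032]
ee_rot: [[0.991, 0.003, 0.136], [-0.136, -0.003, 0.991], [0.003, -1.0, -0.003]]
wrist_force: [-7.3, 6.1, 36.4]
opening: 0.0212
```

```bash
python3 -m crank '[{"claw":-0.4,"delta_pos":[0,0,7],"twist":0},{"claw":-0.4,"delta_pos":[0,0,0],"twist":0},{"claw":-1,"delta_pos":[0,0,0],"twist":0},{"claw":-1,"delta_pos":[0,0,0],"twist":0},{"claw":-1,"delta_pos":[0,0,0],"twist":0}]' 60; python3 -m crank '[{"claw":-1,"delta_pos":[0,0,10],"twist":0},{"claw":-1,"delta_pos":[0,0,20],"twist":0},{"claw":-1,"delta_pos":[0,0,0],"twist":0}]'
```

```text
t: 26.82
ee_pos: [0.5113, -0.3882, -0.0312]
ee_rot: [[0.991, -0.001, 0.136], [-0.136, 0.0, 0.991], [-0.001, -1.0, 0.0]]
wrist_force: [-1.1, 0.8, 1.1]
opening: 0.0095
t: 27.2
ee_pos: [0.5135, -0.3894, 0.0019]
ee_rot: [[0.991, 0.004, 0.136], [-0.136, -0.003, 0.991], [0.004, -1.0, -0.002]]
wrist_force: [0.4, -0.4, -0.6]
opening: 0.0092
```

```bash
python3 -m crank '[{"claw":-1,"delta_pos":[0,0,25],"twist":1},{"claw":-1,"delta_pos":[0,0,30],"twist":0.7},{"claw":-1,"delta_pos":[0,0,18],"twist":0},{"claw":-1,"delta_pos":[0,0,0],"twist":0},{"claw":-1,"delta_pos":[0,0,0],"twist":0}]'; cat > m.py <<'E'
from h import *
def tip(n,guess,tag):
    im=camera(n)[...,::-1];cv2.imwrite(f"pics/{tag}_{n}.png",im)
    h=cv2.cvtColor(im,cv2.COLOR_BGR2HSV);g=((h[...,1]<75)&(h[...,2]>75)).astype(np.uint8)
    return im,g
E
python3 - <<'E'
from m import *
s=read_state();R=np.array(s["ee_rot"]);p=np.array(s["ee_pos"]);print(p,R.round(3).tolist(),np.round(s["torque"],3))
d=R[:,2];print("tool z",d)
ax=p+[0,0,.0372];tipP=ax+d*.190;teeP=ax-d*.03
for n in("scene","top"):
    im,g=tip(n,None,"ins");q=pix(n,[tipP,ax+d*.05,teeP]);print(n,q.round(1).tolist())
    x,y=q[0].astype(int)
    m=np.zeros_like(g);m[y-25:y+26,x-30:x+31]=g[y-25:y+26,x-30:x+31]
    k,l,st,c=cv2.connectedComponentsWithStats(m)
    for j in range(1,k):
        if st[j,4]>15:print(st[j].tolist(),c[j].round(1))
E
```

```text
t: 27.82
ee_pos: [0.5109, -0.388, 0.0712]
ee_rot: [[0.994, -0.001, 0.107], [-0.107, 0.001, 0.994], [-0.002, -1.0, 0.001]]
wrist_force: [0.3, -0.3, -2.6]
opening: 0.0089
[ 0.51094    -0.38802624  0.07123012] [[0.994, -0.001, 0.107], [-0.107, 0.001, 0.994], [-0.002, -1.0, 0.001]] [-0.107  0.002 -0.036]
tool z [1.07116636e-01 9.94246268e-01 6.19865593e-04]
scene [[224.5, 165.1], [193.7, 136.4], [177.5, 121.4]]
[195, 140, 31, 27, 198] [210.8 152. ]
[237, 185, 10, 6, 35] [242.9 188.2]
top [[360.9, 204.6], [419.6, 210.7], [452.6, 214.2]]
[361, 202, 30, 8, 146] [375.7 205.6]
```

```bash
python3 -m crank '[{"claw":-1,"delta_pos":[16,0,2],"twist":0},{"claw":-1,"delta_pos":[16.4,0,1.5],"twist":0},{"claw":-1,"delta_pos":[3.2,30,0],"twist":0},{"claw":-1,"delta_pos":[3.2,30,0],"twist":0},{"claw":-1,"delta_pos":[1.6,15,0],"twist":0},{"claw":-1,"delta_pos":[0,0,0],"twist":0},{"claw":-1,"delta_pos":[0,0,0],"twist":0}]'; python3 - <<'E'
from m import *
s=read_state();R=np.array(s["ee_rot"]);p=np.array(s["ee_pos"]);d=R[:,2];print(p,d)
a=np.radians(-6.1);by=np.array([-np.sin(a),np.cos(a)]);bx=np.array([np.cos(a),np.sin(a)]);c=np.array([.5815,-.0303])
ax=p+[0,0,.0372]
for k,P in(("grip",ax),("tip",ax+d*.19)):print(k,"bx",(P[:2]-c)@bx,"by",(P[:2]-c)@by,"z",P[2])
tipP=ax+d*.190
for n in("scene","top"):
    im,g=tip(n,None,"ins2");q=pix(n,[tipP,ax+d*.15,ax+d*.1]);print(n,q.round(1).tolist())
    for c_ in (q[1],q[2]):
        x,y=c_.round().astype(int)
        print([ (int(x+i),np.round(np.where(g[y-8:y+9,x+i])[0].mean()+y-8,1)) for i in(-1,0,1) if g[y-8:y+9,x+i].any()])
E
```

```text
t: 28.8
ee_pos: [0.552, -0.315, 0.0758]
ee_rot: [[0.994, -0.0, 0.108], [-0.108, -0.001, 0.994], [0.0, -1.0, -0.001]]
wrist_force: [0.0, -1.5, -1.8]
opening: 0.0092
[ 0.55203844 -0.31503324  0.07579298] [ 0.10840734  0.99410585 -0.00118939]
grip bx 0.0009621644477275544 by -0.2862517671149434 z 0.11299298405421347
tip bx 0.0013717656560530145 by -0.09625234301655636 z 0.11276699925071404
scene [[232.7, 188.2], [223.0, 179.0], [211.4, 167.8]]
[(222, np.float64(178.0)), (223, np.float64(179.0)), (224, np.float64(180.0))]
[(210, np.float64(166.0)), (211, np.float64(167.0)), (212, np.float64(167.5))]
top [[329.9, 187.0], [346.8, 188.8], [368.0, 191.0]]
[(346, np.float64(188.0)), (347, np.float64(188.0)), (348, np.float64(188.0))]
[(367, np.float64(190.0)), (368, np.float64(190.0)), (369, np.float64(190.0))]
```

```bash
python3 -m crank '[{"claw":-1,"delta_pos":[-2,0,-0.5],"twist":0},{"claw":-1,"delta_pos":[2.1,20,0],"twist":0},{"claw":-1,"delta_pos":[2.1,20,0],"twist":0},{"claw":-1,"delta_pos":[2.1,20,0],"twist":0},{"claw":-1,"delta_pos":[0,0,0],"twist":0}]';python3 -m crank '[{"claw":-1,"delta_pos":[2.1,20,0],"twist":0},{"claw":-1,"delta_pos":[2.1,20,0],"twist":0},{"claw":-1,"delta_pos":[2.1,20,0],"twist":0},{"claw":-1,"delta_pos":[1.6,15,0],"twist":0},{"claw":-1,"delta_pos":[0,0,0],"twist":0}]'
```

```text
t: 29.52
ee_pos: [0.5573, -0.2498, 0.0756]
ee_rot: [[0.995, 0.0, 0.102], [-0.102, 0.001, 0.995], [0.0, -1.0, 0.001]]
wrist_force: [1.1, 0.2, -1.4]
opening: 0.0095
t: 30.15
ee_pos: [0.5647, -0.1763, 0.0754]
ee_rot: [[0.995, 0.0, 0.104], [-0.104, 0.0, 0.995], [0.0, -1.0, 0.0]]
wrist_force: [0.7, -0.4, -2.0]
opening: 0.0096
```

```bash
python3 -m crank '[{"claw":-1,"delta_pos":[2.1,20,0],"twist":0},{"claw":-1,"delta_pos":[2.1,20,0],"twist":0},{"claw":-1,"delta_pos":[1.7,16,0],"twist":0},{"claw":-1,"delta_pos":[0,0,0],"twist":0},{"claw":-1,"delta_pos":[0,0,0],"twist":0}]'
```

```text
t: 30.78
ee_pos: [0.5702, -0.1229, 0.0753]
ee_rot: [[0.994, -0.0, 0.107], [-0.107, -0.001, 0.994], [-0.0, -1.0, -0.001]]
wrist_force: [0.4, 0.2, -2.2]
opening: 0.0092
```

```bash
python3 -m crank '[{"claw":-1,"delta_pos":[0,0,-3],"twist":0},{"claw":-1,"delta_pos":[0,0,-2],"twist":0},{"claw":-1,"delta_pos":[0,0,0],"twist":0}]';python3 -m crank '[{"claw":-0.65,"delta_pos":[0,0,0],"twist":0},{"claw":-0.5,"delta_pos":[0,0,0],"twist":0},{"claw":-0.3,"delta_pos":[0,0,0],"twist":0},{"claw":-0.1,"delta_pos":[0,0,0],"twist":0},{"claw":-0.1,"delta_pos":[0,0,10],"twist":0},{"claw":-0.1,"delta_pos":[0,0,30],"twist":0},{"claw":-1,"delta_pos":[-3,-28,10],"twist":0},{"claw":-1,"delta_pos":[-3,-29,0],"twist":0},{"claw":-1,"delta_pos":[0,0,0],"twist":0},{"claw":-1,"delta_pos":[0,0,0],"twist":0}]' 30; python3 - <<'E'
from m import *
c=np.array([.5815,-.0303]);a=np.radians(-6.1);by=np.array([-np.sin(a),np.cos(a)])
for n in("scene","top"):
    im,g=tip(n,None,"rel")
    print(n,pix(n,[np.r_[c+by*k,.106] for k in(-.123,.0967)]).round(1).tolist())
t=cv2.imread("pics/rel_top.png");s=cv2.imread("pics/rel_scene.png")
cv2.imwrite("pics/rel.png",np.hstack([cv2.resize(s[130:280,170:320],(400,400),interpolation=2),cv2.resize(t[125:275,225:375],(400,400),interpolation=2)]))
E
```

```text
t: 31.15
ee_pos: [0.57, -0.1227, 0.07]
ee_rot: [[0.994, -0.0, 0.108], [-0.108, 0.0, 0.994], [-0.0, -1.0, -0.0]]
wrist_force: [0.3, 0.1, -2.0]
opening: 0.0093
t: 32.4
ee_pos: [0.5644, -0.1784, 0.1206]
ee_rot: [[0.994, 0.0, 0.106], [-0.106, 0.001, 0.994], [0.0, -1.0, 0.001]]
wrist_force: [-0.6, 0.5, -0.0]
opening: 0.0
scene [[226.8, 183.3], [284.1, 237.9]]
top [[340.9, 189.1], [248.5, 179.7]]
```

```bash
python3 -m crank '[{"claw":-1,"delta_pos":[-0.6,-6,-25],"twist":0},{"claw":-1,"delta_pos":[0,0,-22],"twist":0},{"claw":-1,"delta_pos":[0,0,-7],"twist":0},{"claw":-1,"delta_pos":[0,0,0],"twist":0}]';python3 -m crank '[{"claw":-1,"delta_pos":[0.6,6,0],"twist":0},{"claw":-1,"delta_pos":[0.6,6,0],"twist":0},{"claw":-1,"delta_pos":[0,0,0],"twist":0}]'
```

```text
t: 33.0
ee_pos: [0.5638, -0.1844, 0.0662]
ee_rot: [[0.994, -0.0, 0.106], [-0.106, 0.001, 0.994], [-0.0, -1.0, 0.0]]
wrist_force: [-0.6, 0.1, -0.9]
opening: -0.0001
t: 33.38
ee_pos: [0.5653, -0.1723, 0.0669]
ee_rot: [[0.994, 0.001, 0.106], [-0.106, 0.0, 0.994], [0.001, -1.0, 0.0]]
wrist_force: [-0.5, -0.1, 0.5]
opening: -0.0001
```

```bash
python3 -m crank '[{"claw":-1,"delta_pos":[0.5,5,0],"twist":0},{"claw":-1,"delta_pos":[0.5,5,0],"twist":0},{"claw":-1,"delta_pos":[0.5,5,0],"twist":0}]';python3 -m crank '[{"claw":-1,"delta_pos":[0.5,5,0],"twist":0},{"claw":-1,"delta_pos":[0.6,6,0],"twist":0},{"claw":-1,"delta_pos":[0.5,5,0],"twist":0},{"claw":-1,"delta_pos":[0,0,0],"twist":0}]'
```

```text
t: 33.75
ee_pos: [0.5665, -0.1584, 0.0664]
ee_rot: [[0.994, 0.0, 0.107], [-0.107, -0.001, 0.994], [0.0, -1.0, -0.001]]
wrist_force: [0.0, -1.7, 1.4]
opening: 0.0001
t: 34.25
ee_pos: [0.568, -0.1411, 0.0662]
ee_rot: [[0.994, -0.0, 0.106], [-0.106, 0.001, 0.994], [-0.0, -1.0, 0.001]]
wrist_force: [0.6, -0.6, -0.4]
opening: 0.0001
```

Pushing at about 1–2 N. I back off, raise, move clear and take the last look.

```bash
python3 -m crank '[{"claw":-1,"delta_pos":[-1,-10,0],"twist":0},{"claw":-1,"delta_pos":[-2,-20,0],"twist":0},{"claw":-1,"delta_pos":[-3,-30,30],"twist":0},{"claw":-1,"delta_pos":[-20,-40,40],"twist":0},{"claw":-1,"delta_pos":[-20,-50,30],"twist":0},{"claw":-1,"delta_pos":[-20,-55,20],"twist":0},{"claw":-1,"delta_pos":[-10,-55,0],"twist":0},{"claw":-1,"delta_pos":[-10,-50,0],"twist":0},{"claw":-1,"delta_pos":[0,-40,0],"twist":0},{"claw":-1,"delta_pos":[0,0,0],"twist":0}]'; python3 - <<'E'
from m import *
for n in("scene","top"): tip(n,None,"fin")
t=cv2.imread("pics/fin_top.png");s=cv2.imread("pics/fin_scene.png")
A=np.hstack([cv2.resize(s[150:340,190:440],(500,380),interpolation=2),cv2.resize(t[125:250,245:350],(300,380),interpolation=2)])
cv2.imwrite("pics/fin.png",A)
c=np.array([.5815,-.0303]);a=np.radians(-6.1);by=np.array([-np.sin(a),np.cos(a)])
print((pix("top",[np.r_[c+by*k,.106] for k in(-.094,.126)])-[245,125])*[300/105,380/125.])
E
```

```text
t: 35.5
ee_pos: [0.4781, -0.4981, 0.1852]
ee_rot: [[0.993, -0.002, 0.115], [-0.115, -0.001, 0.993], [-0.001, -1.0, -0.001]]
wrist_force: [-0.5, 0.1, -0.0]
opening: -0.0
[[239.08216281 190.99953303]
 [-25.01559521 162.50469313]]
```

View pics/fin.png

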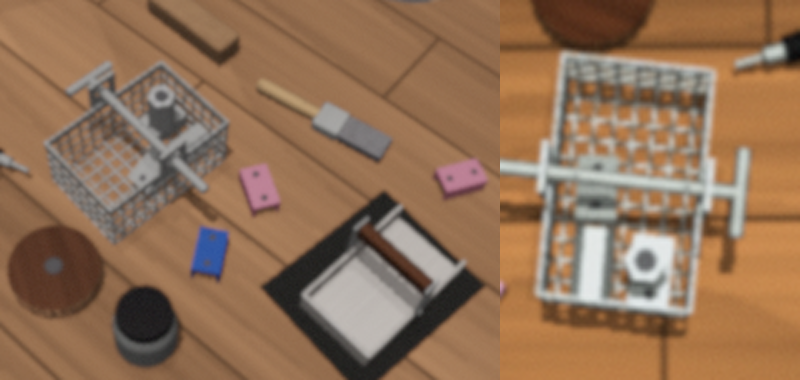

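```bash
python3 -c "
from cell import *
print(job_done())"
```

```text
the job is handed in; nothing more can be done
None
```

The job is done and handed in at about 35.6 s of the 72 s allowed; the hand-in reported no verdict.

**What I did**
- **Tipping:** I picked the tray up by its wooden grip. The tool can only turn about the vertical, so I tipped the tray against the basket's far rim. With the tray resting on the rim, I opened the jaws to 20–28 mm so it could pivot lip-down to about 35°, with the lip inside the basket. The fittings slid out. I then levelled the tray and set it back on the mat.
- **Carrying bar:** I gripped the bar about 30 mm from the T, slid it through both eyes without any noticeable contact force, and released it. I then pushed it about 30 mm further by pressing on the T with the fingers shut.

**What the last checks showed**
- **Tray:** it is empty and flat on the mat. The wrist carried 4.4 N after tipping, against 8.1 N loaded, and the final picture shows it empty.
- **Fittings:** all four are in the basket. One coupling stands upright on a foot.
- **Bar:** it goes through both lugs with the T outside the near one. By reckoning, the plain end stands about 55 mm clear of the far lug.
- **Basket:** measured again after the tipping, it had moved less than 1 mm and turned about 0.2°, which is within the measuring error. In the last picture it looks to be in the same place. I saw no bystanders moved, but I did not measure them.

**What disagreed or failed**
- **Fingertip height:** the fingertips were really about 31 mm higher than the reported TCP. Because of this, my first two attempts to grip the tray closed on air. The shut fingers also pressed on the handle's top, with a reading of about 61 N at the wrist (65 N with the sideways components), before I corrected for it.
- **Other contacts:** while feeling for the bench, the fingertips pressed on it with about 36 N. Pressing the tray on the basket's rim with the grip still closed gave about 21 N at the wrist, so roughly 29 N on the rim.

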